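# Hold the sachet box shutter half open for a refill

### The arm

A 6-joint arm with a two-finger parallel gripper is mounted at the origin on the work surface. World frame = base frame: x ahead of the robot, y to its left, z up, the work surface at z = 0. Lengths are in mm, angles in rad, forces in N, time in s.
With the tool pointing down it reaches from about 300 to 775 mm from the base axis. Payload 14.6 kg.
Tool frame: the origin (TCP) lies at the very end of the fingers, on their centre line; the grasp point (between the pads) lies 19 mm behind it; y points along the fingers, z is the direction in which the jaws open and shut, and the axes are right-handed (so a half turn about y gives the same grasp; the last joint's range is limited). The gripper opens to 94 mm and grips with 3 to 60 N. Pads are 16 mm wide; open, the fingers measure 119 mm over their backs; the gripper's body (75 mm by 177 mm) begins 78 mm behind the grasp point.
Start: joints at [-1.406, 0.3, 1.521, -0, 1.321, -0.067], TCP at [126.345, -535.281, 205.446] pointing down, gripper open.
Joint ranges: [-3.03, 3.03], [-0.79, 2.21], [0.23, 2.52], [-1.04, 4.18], [0, 3.07], [-2.55, 2.55]. Speed limits (rad/s): [2.22, 2.22, 2.57, 3.14, 3.14, 3.14].

### API

Orientations are given as [roll, pitch, yaw] about the fixed x, y, z axes, in that order (R = Rz(yaw) Ry(pitch) Rx(roll)).
In Python, from cell import monitor, optics, manip gives the robot as it stands.
- The arm moves only by the shell command python3 -m creep 'ROWS' [FORCE]. ROWS is JSON, a list of rows, each an object of numbers: "tx", "ty", "tz": the shift along the tool's x, y, z scaled (see below); "turn": the turn about the tool's y scaled (see below); "fingers": the finger opening in mm, from 0 to 94. In form: [{"tx": .., "ty": .., "tz": .., "turn": .., "fingers": ..}, ...]. A call has 1 to 20 rows; each row is the pose to reach, as a shift and turn from the pose measured when the call began, along the tool's axes at that moment, turning the shorter way round; what a row does not reach only later rows make up. The controller multiplies each number of a shift by 200 mm and each number of a turn by pi rad. A row lasts 1/10 s, in which the tool goes at most 50 mm and 8.59 degrees, less where a joint would pass 70% of its speed; a pose out of reach is approached as far as the arm can. A call with a number of a shift or a turn outside -1 to 1 is refused whole. A call with a gripper value outside its range is refused whole. The fingers move at their own pace and stop on an object; FORCE is the grip in N (left out, the last holds). Time passes only in rows, so rows that repeat a pose let the fingers close. It gives the time, the measured TCP pose, the force and the opening at its end, in the units of the state.
- monitor.read_state(): the state, without advancing time (a new reading comes with each control period).
- optics.camera(name): name is "scene" or "top" or "wrist"; returns a dict with "frame" (480x640x3 uint8, red, green, blue), "range_z" (480x640 float32, mm along the optical axis (not along the pixel's ray), 0 where there is no reading), "fx", "fy", "cx", "cy" (pixels), "R" (3x3) and "t" (3): a world point X has camera coordinates R X + t; the wrist camera has in their place "mount" (4x4, takes a point from camera to tool coordinates, whose origin is the TCP and whose axes are the tool frame's). Camera axes: x right, y down, z forward; pixel columns grow to the right and rows downward; lengths in mm; the calibration is good to about 2 mm. A picture is of the moment at which its call begins: read the wrist's pose just before it.
- manip.sign_off(): hands the job in, once; it reports no verdict.
The state is a dict: "clock": time; "joints": joint angles; "qd": joint speeds; "effort": joint torques, N m; "eef_pos": TCP position; "eef_rot": TCP orientation; "wrist_force": force on the tool from outside, world axes, zero at the start; "moment": the same for the moment, N m; "finger_gap": finger opening in mm.
Only numpy, scipy, OpenCV 4.12 (cv2) and the standard library are available. Lean on these libraries where they do the work, as an engineer would, in place of code of your own. Each camera call takes 0.05 s, during which the arm holds its last target.

### The job

Get the tea trolley ready for a refill: stand the flat green refill carton upright on one of its thin edges in the middle of the blue mat and let go of it, then slide the red-handled shutter of the steel sachet box against its spring to half of its travel, so that only the first compartment is uncovered, and hold it there. The program finishes with the gripper still holding the shutter half open. Never draw the shutter well past half, which would uncover the second compartment; leave the carton standing, and do not shift the lidded cups.

Things in the scene. Friction and masses are not known exactly. Their poses are not given: they have to be found in the camera images.
- carton: Closed flat green carton with a white and a yellow band, loose, 0.11 to 0.21 kg, 96 x 60 x 28 mm along x, y, z. Starts lying flat on a 96 x 60 face, long side roughly along world y. Origin at the centre of that bottom face, z axis up through the 28 mm thickness (level once the carton stands on an edge). Stands well on a 60 x 28 end (96 mm tall) or a 96 x 28 side (60 mm tall).
- carton_center (a point): Centre of the green carton's volume, 14 mm along z from its origin.
- mat: Fixed thin blue square mat, 120 x 120 x 3 mm, on the trolley top; origin at the centre of its underside.
- hatch_box: Fixed steel sachet box, 130 x 230 x 100 mm along x, y, z; origin at the centre of its underside. Guide strips on top (x = +-58 mm, 8 mm high) bear yellow marks at y = -61 mm, which the -y edge of the shutter plate reaches at half travel. Under the shutter, at -y, lie two compartments: the first at the -y end (tea sachets), the second (blue floor) beside it. The +y half is a solid deck.
- shutter_grip (a point): Centre of the top of the red upright handle on the shutter: a bar 60 mm long along the box x axis, 14 mm thick along its y, 38 mm tall. 144 mm above the trolley top; moves with the shutter, axes parallel to the box's; at rest at x = 0, y = -53 mm in the box frame. The grey shutter plate under it (108 x 106 x 5 mm, centred on the handle) has its upper face 38 mm below this point.
- shutter (a joint): Travel of the shutter in m along the box's +y axis: 0 shut (where its spring holds it), 0.090 fully open, 0.045 half open. The spring pushes it shut with about 3.3 N at 0, 8.3 N at half and 13.2 N fully open; it snaps shut when let go.
- cup1: Bystander: white paper cup with a coloured band and a black lid, 106 mm tall, 83 mm across at the lid, standing upright; origin at the centre of its foot.
- cup2: Bystander: white paper cup with a coloured band and a black lid, 106 mm tall, 83 mm across at the lid, standing upright; origin at the centre of its foot.
- cup3: Bystander: white paper cup with a coloured band and a black lid, 106 mm tall, 83 mm across at the lid, standing upright; origin at the centre of its foot.
- cup4: Bystander: white paper cup with a coloured band and a black lid, 106 mm tall, 83 mm across at the lid, standing upright; origin at the centre of its foot.
Not all that is in view belongs to the job. Several things have the shape of the carton; the one meant has the colours described above.

How it is judged:
By the outcome, as a careful person would: the job done as asked, in the order asked, and still so for the second after the job is handed in, while the arm keeps its last pose, push and grip.
It also fails if it takes over 58 s, if anything falls off the work surface, if the arm or the gripper's body presses on something with over 40 N, if the wrist force passes 120 N, or if a joint passes its speed limit or range.

## Working session

There is one attempt and no reset: what is moved stays moved. The work goes in short steps, Python scripts to look and compute and a shell command to move; the robot and the scene stay as the last step left them, time stands still between calls to the robot, and variables do not carry over. Pictures are saved under pics/ and viewed, and the job is handed in when it is done.

```bash
ls; mkdir -p pics; python3 - <<'E'
from cell import monitor, optics, manip
import cv2,json,pickle
print(monitor.read_state())
for n in ["scene","top","wrist"]:
    c=optics.camera(n); cv2.imwrite(f"pics/{n}0.png",c["frame"][:,:,::-1]); pickle.dump(c,open(f"{n}0.pkl","wb"))
    print(n,{k:v for k,v in c.items() if k not in("frame","range_z")})
E
```

```text
pics
{'clock': 0.0, 'joints': array([-1.40562486e+00,  3.00462442e-01,  1.52158520e+00,  2.44173746e-05,
        1.32072786e+00, -6.65754799e-02]), 'qd': array([-0.00121299,  0.00100406, -0.00030434,  0.00245546,  0.00083534,
       -0.00101169]), 'effort': array([-8.86130438e-04, -5.31805766e+01, -3.52739453e+01,  7.08010560e-02,
        2.43405683e-02, -9.42661518e-05]), 'eef_pos': array([ 126.29467937, -535.02400132,  204.88934773]), 'eef_rot': array([-1.57197498e+00,  1.02288695e-04, -2.90985183e+00]), 'wrist_force': array([ 0.34177676,  0.87101109, -0.25852306]), 'moment': array([-0.00895518, -0.03243006,  0.01974678]), 'finger_gap': 93.98791842609063}
scene {'fx': 437.8126469122507, 'fy': 437.8126469122507, 'cx': 320.4527124043751, 'cy': 240.32329002718154, 'R': array([[ 0.85891838,  0.51201279, -0.01010517],
       [ 0.4237793 , -0.72170566, -0.54731348],
       [-0.28752446,  0.46581525, -0.83686668]]), 't': array([-532.15538859, -146.05702825, 1219.39358057])}
top {'fx': 442.1956609220384, 'fy': 442.1956609220384, 'cx': 318.9469108556463, 'cy': 241.66620370388858, 'R': array([[-0.02483936, -0.99968061,  0.00465768],
       [-0.98434845,  0.02364472, -0.17463978],
       [ 0.17447387, -0.00892272, -0.98462138]]), 't': array([  85.64955901,  599.90287868, 1193.7575341 ])}
wrist {'fx': 409.1478208216748, 'fy': 409.1478208216748, 'cx': 321.4415613693612, 'cy': 243.75801832781426, 'mount': array([[ 6.10838109e-04,  9.62555863e-01,  2.71082713e-01,
        -7.89996371e+01],
       [ 6.44359988e-04, -2.71083086e-01,  9.62555736e-01,
        -1.79926424e+02],
       [ 9.99999606e-01, -4.13290872e-04, -7.85820364e-04,
         1.19114114e+00],
       [ 0.00000000e+00,  0.00000000e+00,  0.00000000e+00,
         1.00000000e+00]])}
```

View pics/scene0.png

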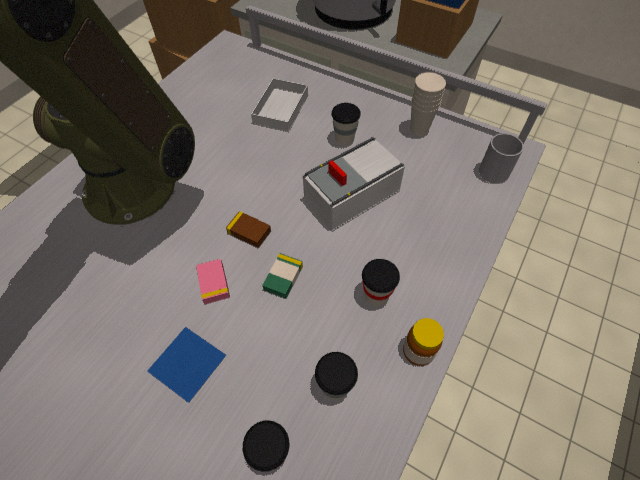

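View pics/top0.png

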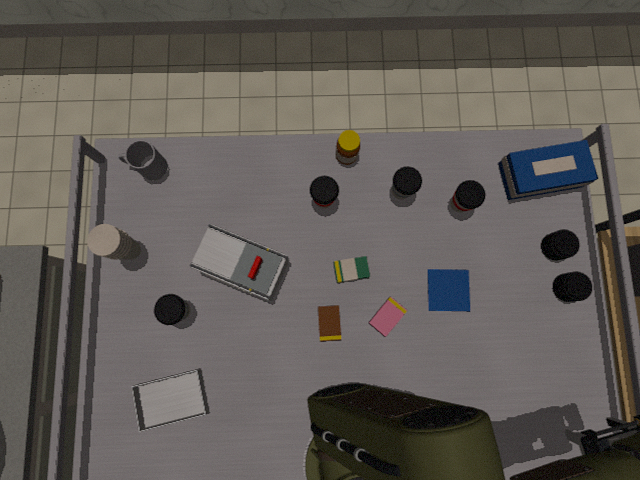

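View pics/wrist0.png

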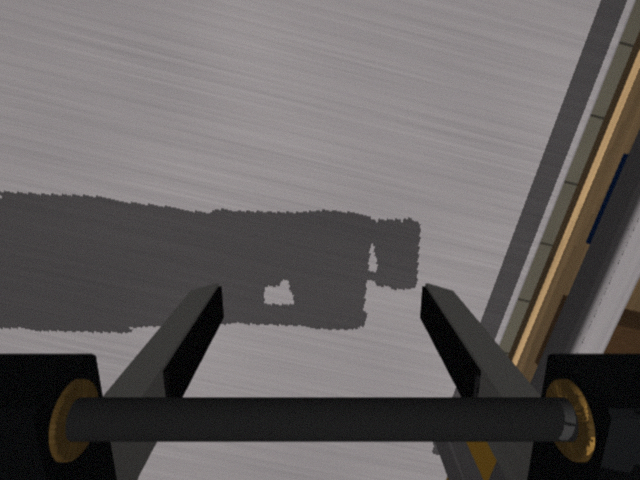

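Candidates for the carton in the top picture are the green/white/yellow one at (352,270), the brown/yellow one at (330,323) and the pink/yellow one at (388,316). The green one with white and yellow bands fits the description. I'll confirm it in an enlarged crop and measure.

```bash
cat > h.py <<'E'
import numpy as np, cv2, pickle
from scipy.spatial.transform import Rotation as Ro
def load(n): return pickle.load(open(n+".pkl","rb"))
def K(c): return c["fx"],c["fy"],c["cx"],c["cy"]
def extr(c,st=None):
    # returns camera->world R, origin
    if "R" in c: return c["R"].T, -c["R"].T@c["t"]
    Rt=Ro.from_euler("xyz",st["eef_rot"]).as_matrix(); M=np.array(c["mount"])
    return Rt@M[:3,:3], Rt@M[:3,3]+np.array(st["eef_pos"])
def plane(c,uv,z,st=None):
    uv=np.atleast_2d(np.float64(uv)); fx,fy,cx,cy=K(c); R,o=extr(c,st)
    d=np.c_[(uv[:,0]-cx)/fx,(uv[:,1]-cy)/fy,np.ones(len(uv))]@R.T
    return o+d*((z-o[2])/d[:,2])[:,None]
def cloud(c,mask,st=None):
    v,u=np.nonzero(mask&(c["range_z"]>0)); z=c["range_z"][v,u]; fx,fy,cx,cy=K(c); R,o=extr(c,st)
    return (np.c_[(u-cx)/fx,(v-cy)/fy,np.ones(len(u))]*z[:,None])@R.T+o
def hsv(c): return cv2.cvtColor(c["frame"],cv2.COLOR_RGB2HSV)
E
python3 - <<'E'
from h import *
for n,(x0,x1,y0,y1) in {"scene0":(180,320,200,310),"top0":(300,420,240,350)}.items():
    c=load(n); im=c["frame"][y0:y1,x0:x1,::-1]; cv2.imwrite(f"pics/crop_{n}.png",cv2.resize(im,None,fx=5,fy=5,interpolation=cv2.INTER_NEAREST))
c=load("top0"); H=hsv(c)
def rep(name,m,z,roi=None):
    m=m.astype(np.uint8)
    if roi: 
        k=np.zeros_like(m); k[roi[2]:roi[3],roi[0]:roi[1]]=1; m&=k
    n,lab,s,_=cv2.connectedComponentsWithStats(m)
    i=1+np.argmax(s[1:,4]); m=lab==i
    P=plane(c,np.argwhere(m)[:,::-1],z)[:,:2].astype(np.float32)
    r=cv2.minAreaRect(P); print(name,s[i].tolist(),"rect",np.round(r[0],1),np.round(r[1],1),round(r[2],1)); 
    cl=cloud(c,m); print("   z med",np.median(cl[:,2]))
    return r,m
h,s,v=H[...,0],H[...,1],H[...,2]
rep("mat",(h>100)&(h<120)&(s>150)&(v>60),3,(400,490,250,330))
rep("green",(h>60)&(h<90)&(s>100),28,(325,380,250,290))
rep("yellow",(h>20)&(h<35)&(s>150),28,(325,345,250,290))
# carton via depth
Z=np.zeros((480,640))
cl=cloud(c,np.ones((480,640),bool)); v_,u_=np.nonzero(c["range_z"]>0); Z[v_,u_]=cl[:,2]
print("table z", np.median(Z[330:360,230:300]))
rep("carton depth",(Z>18)&(Z<50),28,(325,380,250,300))
rep("carton color",((s>100)&(v>40))|((v>190)&(s<40)),28,(325,378,252,290))
rep("red",(h<8)&(s>180)|(h>172)&(s>180),144,(240,270,250,285))
rep("box",(Z>80),104,(180,300,215,310))
for nm,z,roi in [("cup1",106,(150,195,285,330)),("cup2",106,(305,345,170,212)),("cup3",106,(388,425,160,205)),("cup4",106,(450,490,175,215))]:
    rep(nm,Z>85,z,roi)
rep("brown",(Z>15)&(Z<50),28,(312,347,300,347)); rep("pink",(Z>15)&(Z<50),28,(362,412,292,342))
E
```

```text
mat [428, 270, 42, 41, 1658] rect [ 460.8 -298.6] [118.  114.8] 88.6
   z med 3.465740568348906
green [355, 257, 15, 22, 224] rect [529.1 -49.6] [58.4 31.4] 8.8
   z med 28.456372397262385
yellow [335, 261, 7, 22, 86] rect [519.5  19.5] [60.4 11.6] 6.9
   z med 28.483093066975698
table z 0.29880781561087133
carton depth [333, 256, 37, 26, 719] rect [526.3 -18.1] [61.4 96.2] 8.1
   z med 28.528055642196477
carton color [355, 257, 15, 21, 220] rect [529.9 -49.5] [56.9 31.4] 8.8
   z med 28.48194092545532
red [248, 256, 14, 23, 145] rect [523.4 238.5] [16.7 58.1] 66.0
   z med 143.06587614571913
box [190, 224, 97, 76, 4138] rect [545.5 289.3] [231.8 130.2] 66.2
   z med 103.29079419060884
cup1 [153, 294, 32, 31, 772] rect [422.9 469.8] [81.4 77.8] 88.6
   z med 105.83063232965117
cup2 [309, 176, 30, 29, 669] rect [738.2  55.3] [79.6 79.5] 42.7
   z med 105.66769114268027
cup3 [392, 166, 30, 29, 662] rect [ 760.  -175.1] [80.7 80.7] 88.7
   z med 105.85642253850949
cup4 [455, 180, 30, 29, 686] rect [ 715.9 -346.3] [80.  80.9] 85.5
   z med 105.74542310276388
brown [317, 305, 24, 36, 756] rect [376.5  49.5] [95.8 60.2] 2.6
   z med 28.621092129955287
pink [369, 297, 38, 40, 767] rect [ 391.1 -114.7] [61.6 96.5] 48.0
   z med 28.552165640342764
```

View pics/crop_top0.png

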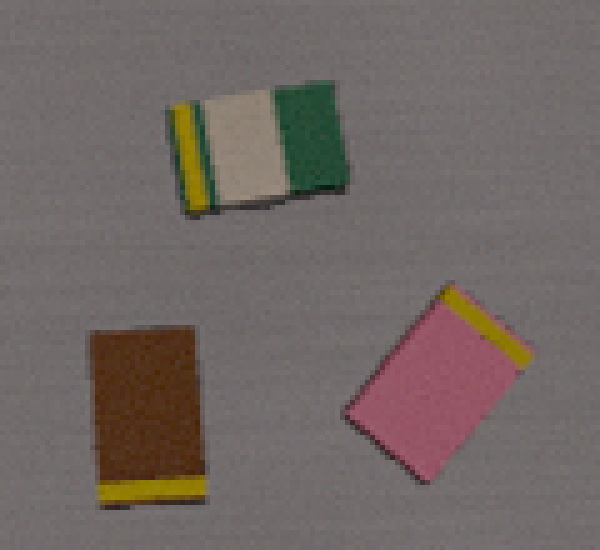

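View pics/crop_scene0.png

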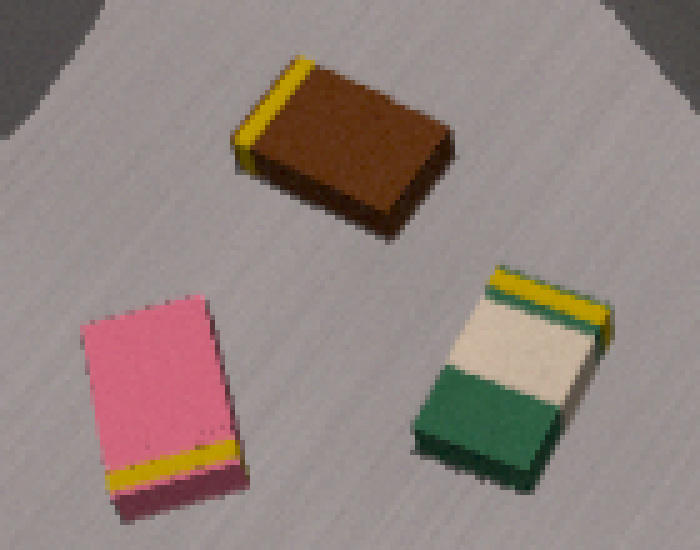

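The crop at (260,148) shows the green carton with white and yellow bands, so it is the one meant. The plan is as follows:
- The tool always points down, so I'll grip the carton lightly across its 60 mm width near one end.
- I'll lift it so it swings upright under gravity, then firm up the grip.
- I'll carry it to the mat and set it down.

First I'll move towards the carton.

```bash
python3 -m creep '[{"tx":-0.84,"tz":-0.61,"turn":-0.47,"fingers":94},{"tx":-0.84,"tz":-0.61,"turn":-0.47,"fingers":94},{"tx":-0.84,"tz":-0.61,"turn":-0.47,"fingers":94},{"tx":-0.84,"tz":-0.61,"turn":-0.47,"fingers":94},{"tx":-0.84,"tz":-0.61,"turn":-0.47,"fingers":94},{"tx":-0.84,"tz":-0.61,"turn":-0.47,"fingers":94},{"tx":-0.84,"tz":-0.61,"turn":-0.47,"fingers":94},{"tx":-0.84,"tz":-0.61,"turn":-0.47,"fingers":94},{"tx":-0.84,"tz":-0.61,"turn":-0.47,"fingers":94},{"tx":-0.84,"tz":-0.61,"turn":-0.47,"fingers":94},{"tx":-0.84,"tz":-0.61,"turn":-0.47,"fingers":94},{"tx":-0.84,"tz":-0.61,"turn":-0.47,"fingers":94}]' 3
cat >> h.py <<'E'
def go(target,yaw=None,st=None):
    """prints tool-axis rows (units) for going to world target xyz / yaw deg"""
    if st is None:
        from cell import monitor; st=monitor.read_state()
    R=Ro.from_euler("xyz",st["eef_rot"]).as_matrix()
    d=R.T@(np.array(target)-st["eef_pos"]); y0=np.degrees(np.arctan2(R[1,0],R[0,0]))
    t=0 if yaw is None else -((yaw-y0+180)%360-180)/180
    print("t",round(st["clock"],2),"pos",np.round(st["eef_pos"],1),"yaw",round(y0,2),"gap",round(st["finger_gap"],1),"F",np.round(st["wrist_force"],2),"j",np.round(st["joints"],2))
    print("  go tx,ty,tz",np.round(d/200,4),"turn",round(t,4))
E
python3 -c "
from h import *
go([532.4,-60.7,150],-81.9)"
```

```text
t 0.15 pos [ 126.3 -535.1  205. ] yaw -166.72 gap 94.1 F [ 0.45  0.02 -0.4 ] j [-1.41  0.3   1.52  0.    1.32 -0.07]
  go tx,ty,tz [-2.521  0.277 -1.842] turn -0.4712$[0]: bad value
```

```bash
python3 -m creep '[{"tx":-0.84,"ty":0,"tz":-0.61,"turn":-0.47,"fingers":94},{"tx":-0.84,"ty":0,"tz":-0.61,"turn":-0.47,"fingers":94},{"tx":-0.84,"ty":0,"tz":-0.61,"turn":-0.47,"fingers":94},{"tx":-0.84,"ty":0,"tz":-0.61,"turn":-0.47,"fingers":94},{"tx":-0.84,"ty":0,"tz":-0.61,"turn":-0.47,"fingers":94},{"tx":-0.84,"ty":0,"tz":-0.61,"turn":-0.47,"fingers":94},{"tx":-0.84,"ty":0,"tz":-0.61,"turn":-0.47,"fingers":94},{"tx":-0.84,"ty":0,"tz":-0.61,"turn":-0.47,"fingers":94},{"tx":-0.84,"ty":0,"tz":-0.61,"turn":-0.47,"fingers":94},{"tx":-0.84,"ty":0,"tz":-0.61,"turn":-0.47,"fingers":94},{"tx":-0.84,"ty":0,"tz":-0.61,"turn":-0.47,"fingers":94}]' 3
python3 -c "
from h import *
go([532.4,-60.7,150],-81.9)"
```

```text
clock: 1.25
eef_pos: [261.7, -377.7, 205.0]
eef_rot: [-1.571, 0.001, -1.431]
wrist_force: [0.7, -0.1, 0.9]
finger_gap: 93.9
t 1.25 pos [ 261.7 -377.7  205. ] yaw -82.01 gap 93.9 F [ 0.68 -0.12  0.89] j [-1.04  0.1   1.76  0.    1.28 -1.18]
  go tx,ty,tz [-1.381   0.2763  1.5607] turn -0.0006
```

```bash
python3 -m creep '[{"tx":-0.69,"ty":0,"tz":0.78,"turn":0,"fingers":94},{"tx":-0.69,"ty":0,"tz":0.78,"turn":0,"fingers":94},{"tx":-0.69,"ty":0,"tz":0.78,"turn":0,"fingers":94},{"tx":-0.69,"ty":0,"tz":0.78,"turn":0,"fingers":94},{"tx":-0.69,"ty":0,"tz":0.78,"turn":0,"fingers":94},{"tx":-0.69,"ty":0,"tz":0.78,"turn":0,"fingers":94},{"tx":-0.69,"ty":0,"tz":0.78,"turn":0,"fingers":94}]'
python3 -m creep '[{"tx":-0.69,"ty":0,"tz":0.78,"turn":0,"fingers":94},{"tx":-0.69,"ty":0,"tz":0.78,"turn":0,"fingers":94},{"tx":-0.69,"ty":0,"tz":0.78,"turn":0,"fingers":94},{"tx":-0.69,"ty":0,"tz":0.78,"turn":0,"fingers":94},{"tx":-0.69,"ty":0,"tz":0.78,"turn":0,"fingers":94},{"tx":-0.69,"ty":0,"tz":0.78,"turn":0,"fingers":94},{"tx":-0.69,"ty":0,"tz":0.78,"turn":0,"fingers":94},{"tx":-0.69,"ty":0,"tz":0.78,"turn":0,"fingers":94}]'
python3 - <<'E'
from h import *
from cell import monitor, optics
go([532.4,-60.7,50],-81.9)
st=monitor.read_state(); c=optics.camera("wrist"); cv2.imwrite("pics/wrist1.png",c["frame"][:,:,::-1]); pickle.dump((c,st),open("wrist1.pkl","wb"))
E
```

```text
clock: 1.95
eef_pos: [396.5, -220.0, 205.0]
eef_rot: [-1.571, 0.001, -1.433]
wrist_force: [1.2, 0.2, 0.8]
finger_gap: 93.9
clock: 2.75
eef_pos: [531.4, -63.6, 205.3]
eef_rot: [-1.571, 0.001, -1.436]
wrist_force: [-0.4, 0.4, -0.5]
finger_gap: 93.7
t 2.75 pos [531.4 -63.6 205.3] yaw -82.27 gap 93.7 F [-0.44  0.44 -0.49] j [-0.19  0.27  1.56  0.    1.31 -0.32]
  go tx,ty,tz [-0.013   0.7766  0.0071] turn -0.0021
```

View pics/wrist1.png

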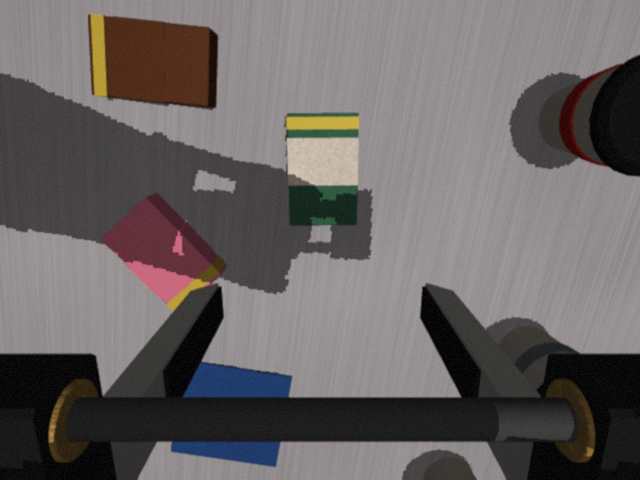

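The wrist view shows the green carton at (323,168), midway between the fingertips at about x=222 and x=422. The brown carton, the pink carton and the mat are all clear of it. I'll refine the carton pose from its corners.

```bash
python3 - <<'E'
from h import *
c,st=pickle.load(open("wrist1.pkl","rb"))
Z=np.zeros((480,640)); rz=c["range_z"]; v,u=np.nonzero(rz>0); P=cloud(c,np.ones((480,640),bool),st); Z[v,u]=P[:,2]
m=((Z>22)&(Z<40)).astype(np.uint8); k=np.zeros_like(m); k[95:240,270:375]=1; m&=k
n,lab,s,_=cv2.connectedComponentsWithStats(m); i=1+np.argmax(s[1:,4]); print(s[i])
X=plane(c,np.argwhere(lab==i)[:,::-1],28,st)[:,:2].astype(np.float32)
r=cv2.minAreaRect(X); print(r, np.median(Z[lab==i]))
E
```

```text
[ 286  113   73  112 7787]
((526.2979736328125, -20.632183074951172), (60.74410629272461, 94.67750549316406), 7.693153381347656) 28.719438096839383
```

```bash
python3 -m creep '[{"tx":-0.005,"ty":0.25,"tz":0.003,"turn":0,"fingers":94},{"tx":-0.005,"ty":0.5,"tz":0.003,"turn":0,"fingers":94},{"tx":-0.005,"ty":0.7,"tz":0.003,"turn":0,"fingers":94},{"tx":-0.005,"ty":0.85,"tz":0.003,"turn":0,"fingers":94},{"tx":-0.005,"ty":0.95,"tz":0.003,"turn":0,"fingers":94},{"tx":-0.005,"ty":0.985,"tz":0.003,"turn":0,"fingers":94},{"tx":-0.005,"ty":0.985,"tz":0.003,"turn":0,"fingers":94},{"tx":-0.005,"ty":0.985,"tz":0.003,"turn":0,"fingers":94}]'
python3 -m creep '[{"tx":0,"ty":0,"tz":0,"turn":0,"fingers":60},{"tx":0,"ty":0,"tz":0,"turn":0,"fingers":50},{"tx":0,"ty":0,"tz":0,"turn":0,"fingers":50},{"tx":0,"ty":0,"tz":0,"turn":0,"fingers":50},{"tx":0,"ty":0,"tz":0,"turn":0,"fingers":50},{"tx":0,"ty":0,"tz":0,"turn":0,"fingers":50},{"tx":0,"ty":0,"tz":0,"turn":0,"fingers":50},{"tx":0,"ty":0,"tz":0,"turn":0,"fingers":50}]' 3
python3 - <<'E'
from h import *
go([532,-62.6,130],None)
E
```

```text
clock: 3.6
eef_pos: [532.4, -62.6, 9.6]
eef_rot: [-1.569, 0.0, -1.436]
wrist_force: [0.1, -0.5, 0.7]
finger_gap: 94.4
clock: 4.4
eef_pos: [532.5, -62.6, 9.7]
eef_rot: [-1.569, 0.0, -1.436]
wrist_force: [-1.8, 0.9, 4.6]
finger_gap: 60.2
t 4.4 pos [532.5 -62.6   9.7] yaw -82.28 gap 60.2 F [-1.81  0.88  4.63] j [-0.19  0.52  1.73  0.    0.9  -0.32]
  go tx,ty,tz [-6.000e-04 -6.015e-01 -1.600e-03] turn 0
```

```bash
python3 -m creep '[{"tx":0,"ty":-0.05,"tz":0,"turn":0,"fingers":50},{"tx":0,"ty":-0.1,"tz":0,"turn":0,"fingers":50},{"tx":-0.02,"ty":-0.15,"tz":0,"turn":0,"fingers":50},{"tx":-0.04,"ty":-0.2,"tz":0,"turn":0,"fingers":50},{"tx":-0.06,"ty":-0.25,"tz":0,"turn":0,"fingers":50},{"tx":-0.08,"ty":-0.3,"tz":0,"turn":0,"fingers":50},{"tx":-0.08,"ty":-0.3,"tz":0,"turn":0,"fingers":50},{"tx":-0.08,"ty":-0.3,"tz":0,"turn":0,"fingers":50}]'
python3 - <<'E'
from h import *
from cell import monitor, optics
go([532,-62.6,130],None)
for n in ("wrist","scene"):
    st=monitor.read_state(); c=optics.camera(n); cv2.imwrite(f"pics/{n}2.png",c["frame"][:,:,::-1]); pickle.dump((c,st),open(f"{n}2.pkl","wb"))
f=c["frame"][190:330,200:360,::-1]; cv2.imwrite("pics/scene2c.png",cv2.resize(f,None,fx=4,fy=4))
E
```

```text
clock: 5.2
eef_pos: [530.8, -47.0, 70.3]
eef_rot: [-1.568, -0.0, -1.436]
wrist_force: [1.1, -2.5, 2.7]
finger_gap: 60.1
t 5.2 pos [530.8 -47.   70.3] yaw -82.27 gap 60.1 F [ 1.07 -2.54  2.71] j [-0.16  0.41  1.71  0.    1.02 -0.29]
  go tx,ty,tz [ 0.0784 -0.2983 -0.0038] turn 0
```

View pics/scene2c.png

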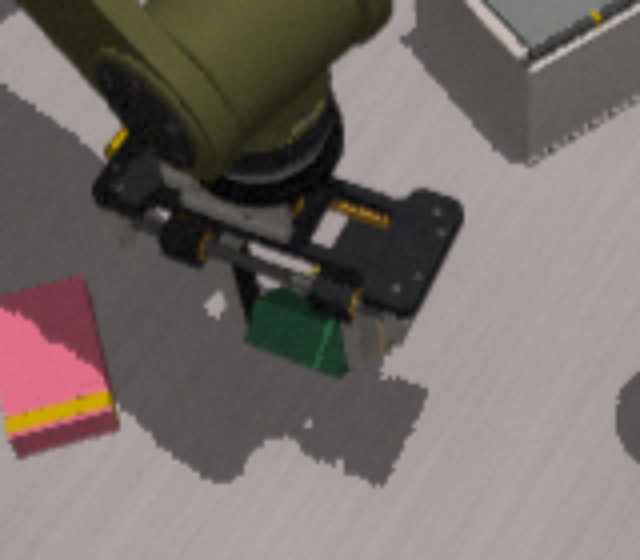

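View pics/wrist2.png

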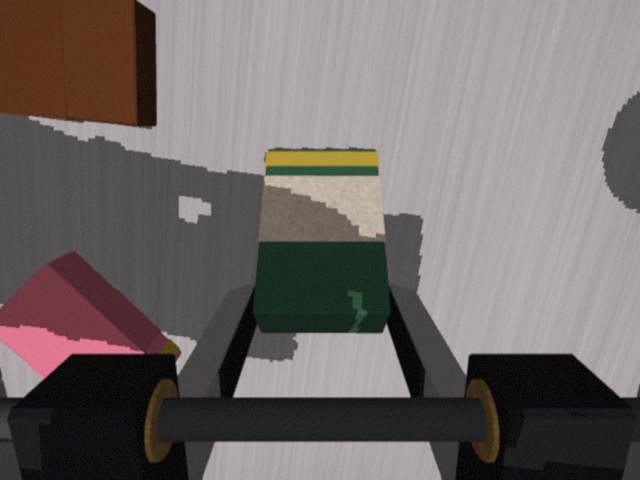

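The wrist view shows the carton pivoting in the grip. The yellow end (322,158) hangs lower and the green end (322,290) is between the fingers. I'll measure the tilt.

```bash
cat >> h.py <<'E'
def tilt(c,st,roi=(200,440,100,335)):
    Hh=hsv(c); h,s,v=cv2.split(Hh); x0,x1,y0,y1=roi
    g=((h>60)&(h<90)&(s>80)); k=np.zeros_like(g); k[y0:y1,x0:x1]=1
    y=((h>20)&(h<35)&(s>130))
    m=(g|y)&k
    # convex hull of green+yellow covers the white band
    pts=np.argwhere(m)[:,::-1].astype(np.int32); hull=cv2.convexHull(pts); f=np.zeros(g.shape,np.uint8); cv2.fillConvexPoly(f,hull,1)
    P=cloud(c,f>0,st); R=Ro.from_euler("xyz",st["eef_rot"]).as_matrix()
    return (P-st["eef_pos"])@R, P
E
python3 - <<'E'
from h import *
c,st=pickle.load(open("wrist2.pkl","rb"))
T,P=tilt(c,st)
T=T[(np.abs(T[:,2])<32)]
print(P[:,2].min(),P[:,2].max())
for lo in range(-100,30,8):
    q=T[(T[:,0]>=lo)&(T[:,0]<lo+8)]
    if len(q): print(lo,len(q),np.round(np.median(q[:,1]),1), "world z",round(st["eef_pos"][2]-np.median(q[:,1]),1))
E
```

```text
-1.59465944360025 118.36932941521937
-68 1640 45.4 world z 24.9
-60 1933 37.7 world z 32.6
-52 2115 29.2 world z 41.2
-44 2300 20.7 world z 49.7
-36 2513 12.3 world z 58.1
-28 2678 4.2 world z 66.1
-20 2988 -4.2 world z 74.5
-12 3990 -13.3 world z 83.7
-4 2114 -17.4 world z 87.8
4 1156 -9.9 world z 80.2
12 608 -3.3 world z 73.6
```

```bash
python3 -m creep '[{"tx":-0.04,"ty":-0.02,"tz":0,"turn":0,"fingers":50},{"tx":-0.085,"ty":-0.045,"tz":0,"turn":0,"fingers":50},{"tx":-0.12,"ty":-0.055,"tz":0,"turn":0,"fingers":50},{"tx":-0.16,"ty":-0.065,"tz":0,"turn":0,"fingers":50},{"tx":-0.2,"ty":-0.07,"tz":0,"turn":0,"fingers":50},{"tx":-0.24,"ty":-0.072,"tz":0,"turn":0,"fingers":50},{"tx":-0.27,"ty":-0.07,"tz":0,"turn":0,"fingers":50},{"tx":-0.3,"ty":-0.065,"tz":0,"turn":0,"fingers":50},{"tx":-0.3,"ty":-0.065,"tz":0,"turn":0,"fingers":50},{"tx":-0.3,"ty":-0.065,"tz":0,"turn":0,"fingers":50}]'
python3 - <<'E'
from h import *
from cell import monitor, optics
go([532,-62.6,130],None)
for n in ("wrist","scene"):
    st=monitor.read_state(); c=optics.camera(n); cv2.imwrite(f"pics/{n}3.png",c["frame"][:,:,::-1]); pickle.dump((c,st),open(f"{n}3.pkl","wb"))
f=c["frame"][190:330,200:360,::-1]; cv2.imwrite("pics/scene3c.png",cv2.resize(f,None,fx=4,fy=4))
E
```

```text
clock: 6.3
eef_pos: [522.6, 12.3, 82.8]
eef_rot: [-1.569, -0.0, -1.436]
wrist_force: [-0.6, -0.5, -1.4]
finger_gap: 59.6
t 6.3 pos [522.6  12.3  82.8] yaw -82.28 gap 59.6 F [-0.58 -0.49 -1.41] j [-0.05  0.38  1.73  0.    1.04 -0.18]
  go tx,ty,tz [ 0.3776 -0.2361 -0.0031] turn 0
```

View pics/scene3c.png

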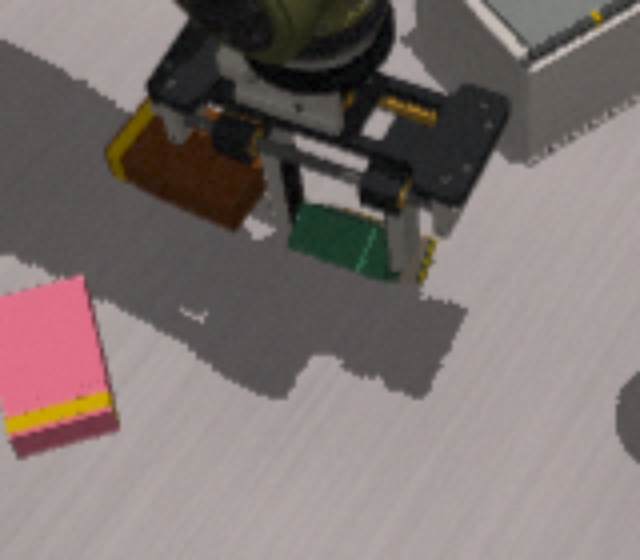

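View pics/wrist3.png

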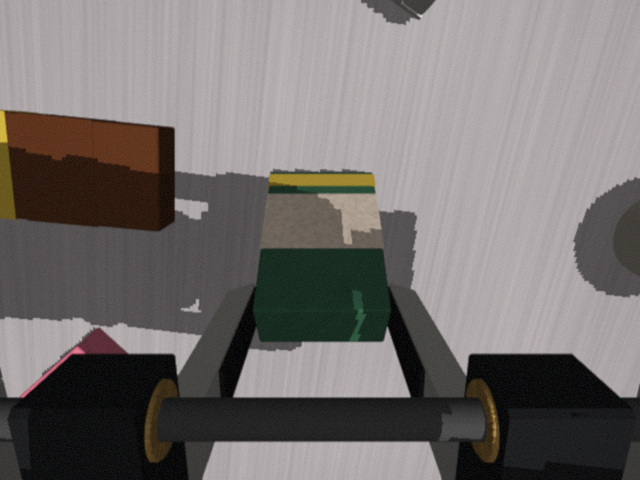

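```bash
cat >> h.py <<'E'
def prof(c,st):
    T,P=tilt(c,st,(200,440,100,345)); T=T[(np.abs(T[:,2])<31)]
    out=[]
    for lo in range(-80,24,6):
        q=T[(T[:,0]>=lo)&(T[:,0]<lo+6)]
        if len(q)>150: out.append((lo+3,len(q),round(float(np.median(q[:,1])),1),round(float(st["eef_pos"][2]-np.median(q[:,1])),1)))
    for o in out: print(o)
E
python3 - <<'E'
from h import *
c,st=pickle.load(open("wrist3.pkl","rb")); prof(c,st)
E
```

```text
(-53, 628, 57.2, 25.5)
(-47, 1348, 50.8, 32.0)
(-41, 1527, 41.0, 41.8)
(-35, 1706, 31.4, 51.3)
(-29, 1863, 22.0, 60.8)
(-23, 2084, 12.5, 70.3)
(-17, 2318, 3.3, 79.5)
(-11, 2592, -6.1, 88.9)
(-5, 3318, -16.1, 98.9)
(1, 1535, -16.8, 99.6)
(7, 1229, -12.9, 95.6)
(13, 1005, -8.7, 91.5)
(19, 625, -5.5, 88.3)
```

```bash
python3 -m creep '[{"tx":0,"ty":0.02,"tz":0,"turn":0,"fingers":50},{"tx":-0.01,"ty":0.032,"tz":0,"turn":0,"fingers":50},{"tx":-0.04,"ty":0.028,"tz":0,"turn":0,"fingers":50},{"tx":-0.07,"ty":0.024,"tz":0,"turn":0,"fingers":50},{"tx":-0.1,"ty":0.02,"tz":0,"turn":0,"fingers":50},{"tx":-0.13,"ty":0.016,"tz":0,"turn":0,"fingers":50},{"tx":-0.16,"ty":0.014,"tz":0,"turn":0,"fingers":50},{"tx":-0.19,"ty":0.012,"tz":0,"turn":0,"fingers":50},{"tx":-0.22,"ty":0.012,"tz":0,"turn":0,"fingers":50},{"tx":-0.22,"ty":0.012,"tz":0,"turn":0,"fingers":50}]'
python3 - <<'E'
from h import *
from cell import monitor, optics
go([532,-62.6,130],None)
for n in ("wrist",):
    st=monitor.read_state(); c=optics.camera(n); cv2.imwrite(f"pics/{n}4.png",c["frame"][:,:,::-1]); pickle.dump((c,st),open(f"{n}4.pkl","wb"))
prof(c,st)
E
```

```text
clock: 7.4
eef_pos: [516.5, 56.4, 80.3]
eef_rot: [-1.569, -0.0, -1.436]
wrist_force: [0.2, -0.5, -1.2]
finger_gap: 59.8
t 7.4 pos [516.5  56.4  80.3] yaw -82.26 gap 59.8 F [ 0.16 -0.48 -1.17] j [ 0.04  0.37  1.74  0.    1.03 -0.1 ]
  go tx,ty,tz [ 0.6002 -0.2483 -0.003 ] turn 0
(-29, 1098, 60.7, 19.6)
(-23, 2043, 43.7, 36.6)
(-17, 2548, 23.6, 56.7)
(-11, 3175, 4.2, 76.1)
(-5, 4237, -15.2, 95.5)
(1, 1802, -19.9, 100.2)
(7, 1567, -18.0, 98.3)
(13, 1199, -16.2, 96.5)
```

View pics/wrist4.png

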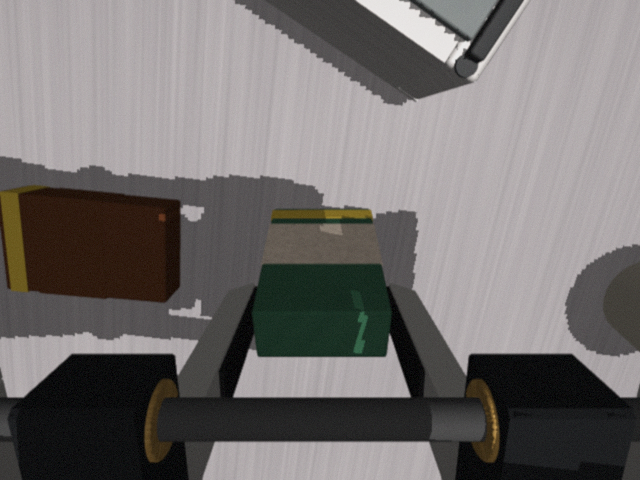

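```bash
python3 -m creep '[{"tx":-0.03,"ty":0.002,"tz":0,"turn":0,"fingers":50},{"tx":-0.06,"ty":0.004,"tz":0,"turn":0,"fingers":50},{"tx":-0.09,"ty":0.008,"tz":0,"turn":0,"fingers":50},{"tx":-0.12,"ty":0.012,"tz":0,"turn":0,"fingers":50},{"tx":-0.14,"ty":0.015,"tz":0,"turn":0,"fingers":50},{"tx":-0.15,"ty":0.016,"tz":0,"turn":0,"fingers":50},{"tx":-0.15,"ty":0.016,"tz":0,"turn":0,"fingers":50}]'
python3 - <<'E'
from h import *
from cell import monitor, optics
go([532,-62.6,130],None)
for n in ("wrist",):
    st=monitor.read_state(); c=optics.camera(n); cv2.imwrite(f"pics/{n}5.png",c["frame"][:,:,::-1]); pickle.dump((c,st),open(f"{n}5.pkl","wb"))
prof(c,st)
E
```

```text
clock: 8.15
eef_pos: [512.6, 86.1, 77.1]
eef_rot: [-1.569, -0.0, -1.436]
wrist_force: [0.2, 0.3, 1.3]
finger_gap: 59.7
t 8.15 pos [512.6  86.1  77.1] yaw -82.26 gap 59.7 F [0.24 0.33 1.26] j [ 0.1   0.38  1.74  0.    1.02 -0.04]
  go tx,ty,tz [ 0.7497 -0.2646 -0.0032] turn 0
(-11, 3457, 39.3, 37.8)
(-5, 6283, -11.0, 88.1)
(1, 2010, -20.6, 97.7)
(7, 1806, -20.2, 97.3)
(13, 757, -19.8, 96.9)
```

View pics/wrist5.png

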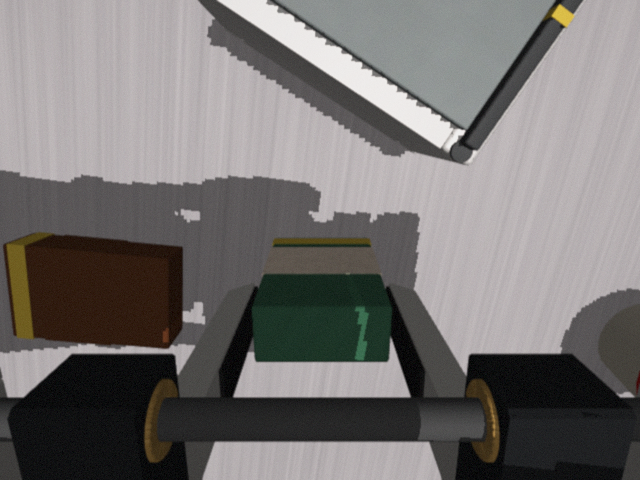

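The carton is about 85° upright, with its lower edge on the table. I'll nudge it the last few degrees, firm the grip and lift.

```bash
python3 -m creep '[{"tx":-0.02,"ty":0.003,"tz":0,"turn":0,"fingers":50},{"tx":-0.04,"ty":0.005,"tz":0,"turn":0,"fingers":50},{"tx":-0.045,"ty":0.006,"tz":0,"turn":0,"fingers":50},{"tx":-0.045,"ty":0.006,"tz":0,"turn":0,"fingers":50}]' 3
python3 -m creep '[{"tx":0,"ty":0,"tz":0,"turn":0,"fingers":50},{"tx":0,"ty":0,"tz":0,"turn":0,"fingers":50},{"tx":0,"ty":0,"tz":0,"turn":0,"fingers":50},{"tx":0,"ty":-0.05,"tz":0,"turn":0,"fingers":50},{"tx":0,"ty":-0.1,"tz":0,"turn":0,"fingers":50},{"tx":0,"ty":-0.2,"tz":0,"turn":0,"fingers":50},{"tx":0,"ty":-0.2,"tz":0,"turn":0,"fingers":50}]' 25
python3 - <<'E'
from h import *
from cell import monitor, optics
go([460.8,-298.6,125],-91.4)
for n in ("wrist",):
    st=monitor.read_state(); c=optics.camera(n); cv2.imwrite(f"pics/{n}6.png",c["frame"][:,:,::-1]); pickle.dump((c,st),open(f"{n}6.pkl","wb"))
prof(c,st)
E
```

```text
clock: 8.6
eef_pos: [511.4, 95.0, 76.0]
eef_rot: [-1.569, -0.0, -1.436]
wrist_force: [-0.5, -0.1, 3.0]
finger_gap: 60.1
clock: 9.3
eef_pos: [512.6, 95.1, 118.7]
eef_rot: [-1.564, -0.0, -1.436]
wrist_force: [-0.0, -0.1, -1.1]
finger_gap: 59.8
t 9.3 pos [512.6  95.1 118.7] yaw -82.25 gap 59.8 F [-0.03 -0.08 -1.11] j [ 0.11  0.32  1.7   0.    1.11 -0.02]
  go tx,ty,tz [ 1.9158 -0.0345 -0.5215] turn 0.0508
(-5, 8241, -0.0, 118.8)
(1, 2125, -20.8, 139.6)
(7, 1888, -21.1, 139.8)
(13, 588, -21.1, 139.8)
```

View pics/wrist6.png

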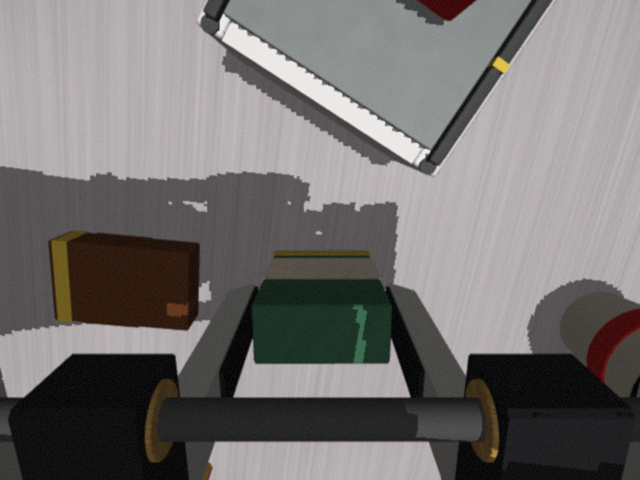

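The carton now hangs vertical, with its top end at (322,320) in the wrist view. I'll carry it to the mat.

```bash
python3 -m creep '[{"tx":0.08,"ty":0,"tz":-0.02,"turn":0.005,"fingers":50},{"tx":0.2,"ty":0,"tz":-0.05,"turn":0.01,"fingers":50},{"tx":0.35,"ty":0,"tz":-0.1,"turn":0.02,"fingers":50},{"tx":0.5,"ty":0,"tz":-0.14,"turn":0.03,"fingers":50},{"tx":0.65,"ty":0,"tz":-0.18,"turn":0.04,"fingers":50},{"tx":0.8,"ty":0,"tz":-0.22,"turn":0.05,"fingers":50},{"tx":0.92,"ty":0,"tz":-0.25,"turn":0.05,"fingers":50},{"tx":0.95,"ty":0,"tz":-0.26,"turn":0.05,"fingers":50},{"tx":0.95,"ty":0,"tz":-0.26,"turn":0.05,"fingers":50}]'
python3 - <<'E'
from h import *
go([461,-289.6,115],-91.4)
E
```

```text
clock: 10.25
eef_pos: [485.7, -100.5, 116.4]
eef_rot: [-1.567, 0.001, -1.594]
wrist_force: [0.1, -0.2, -1.3]
finger_gap: 59.7
t 10.25 pos [ 485.7 -100.5  116.4] yaw -91.33 gap 59.7 F [ 0.08 -0.23 -1.31] j [-0.28  0.28  1.77  0.    1.09 -0.26]
  go tx,ty,tz [ 0.9479  0.0057 -0.1014] turn 0.0004
```

```bash
python3 -m creep '[{"tx":0.08,"ty":0,"tz":-0.01,"turn":0,"fingers":50},{"tx":0.2,"ty":0,"tz":-0.02,"turn":0,"fingers":50},{"tx":0.35,"ty":0,"tz":-0.04,"turn":0,"fingers":50},{"tx":0.5,"ty":0,"tz":-0.06,"turn":0,"fingers":50},{"tx":0.65,"ty":0,"tz":-0.08,"turn":0,"fingers":50},{"tx":0.8,"ty":0,"tz":-0.09,"turn":0,"fingers":50},{"tx":0.92,"ty":0,"tz":-0.1,"turn":0,"fingers":50},{"tx":0.948,"ty":0,"tz":-0.1,"turn":0,"fingers":50},{"tx":0.948,"ty":0,"tz":-0.1,"turn":0,"fingers":50},{"tx":0.948,"ty":0,"tz":-0.1,"turn":0,"fingers":50}]'
python3 - <<'E'
from h import *
from cell import monitor, optics
go([461,-289.6,79],-91.4)
for n in ("wrist","top"):
    st=monitor.read_state(); c=optics.camera(n); cv2.imwrite(f"pics/{n}7.png",c["frame"][:,:,::-1]); pickle.dump((c,st),open(f"{n}7.pkl","wb"))
    if n=="wrist": prof(c,st)
E
```

```text
clock: 11.25
eef_pos: [461.6, -288.2, 116.0]
eef_rot: [-1.567, 0.001, -1.593]
wrist_force: [0.3, 0.5, -1.9]
finger_gap: 59.9
t 11.25 pos [ 461.6 -288.2  116. ] yaw -91.27 gap 59.9 F [ 0.29  0.47 -1.86] j [-0.63  0.38  1.64  0.    1.12 -0.61]
  go tx,ty,tz [ 0.0071  0.1847 -0.0036] turn 0.0007
(-5, 8354, -0.3, 116.2)
(1, 2074, -20.9, 136.8)
(7, 1886, -21.1, 137.0)
(13, 593, -21.1, 137.1)
```

View pics/wrist7.png

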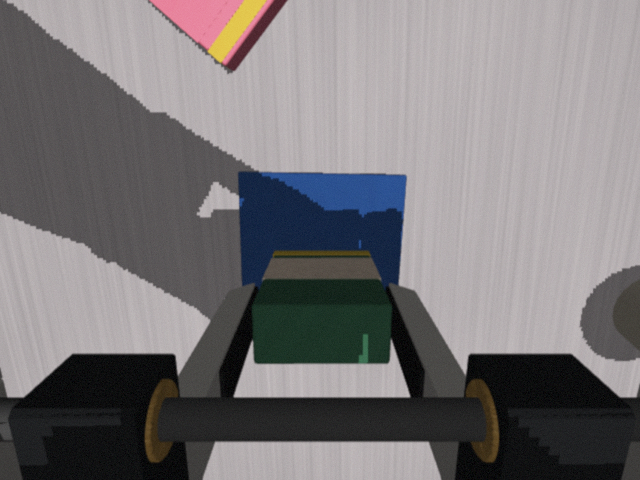

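The mat's far edge runs from (239,174) to (406,176), just beyond the hanging carton. I'll check the mat position against it.

```bash
python3 - <<'E'
from h import *
c,st=pickle.load(open("wrist7.pkl","rb"))
E=plane(c,[(239,173),(406,175.5)],3,st); print(E)
m=(E[0]+E[1])/2; d=(E[1]-E[0])[:2]; print(np.hypot(*d), np.degrees(np.arctan2(d[1],d[0])))
n=np.array([d[1],-d[0]])/np.hypot(*d); print("centre",m[:2]+60*n)
E
```

```text
[[ 404.93986971 -239.0951827     3.        ]
 [ 523.4194796  -243.59841711    3.        ]]
118.56515963979528 -2.176679905032156
centre [ 461.90080904 -301.30350738]
```

```bash
python3 -m creep '[{"tx":0.014,"ty":0.05,"tz":-0.002,"turn":0,"fingers":50},{"tx":0.014,"ty":0.1,"tz":-0.002,"turn":0,"fingers":50},{"tx":0.014,"ty":0.14,"tz":-0.002,"turn":0,"fingers":50},{"tx":0.014,"ty":0.165,"tz":-0.002,"turn":0,"fingers":50},{"tx":0.014,"ty":0.18,"tz":-0.002,"turn":0,"fingers":50},{"tx":0.014,"ty":0.186,"tz":-0.002,"turn":0,"fingers":50},{"tx":0.014,"ty":0.19,"tz":-0.002,"turn":0,"fingers":50},{"tx":0.014,"ty":0.19,"tz":-0.002,"turn":0,"fingers":50}]'
python3 - <<'E'
from h import *
go([461,-289.6,79],-91.4)
E
```

```text
clock: 12.15
eef_pos: [461.2, -291.3, 79.0]
eef_rot: [-1.567, 0.001, -1.593]
wrist_force: [-4.0, 2.0, 7.2]
finger_gap: 59.7
t 12.15 pos [ 461.2 -291.3   79. ] yaw -91.25 gap 59.7 F [-4.    2.02  7.16] j [-0.63  0.43  1.66  0.    1.05 -0.61]
  go tx,ty,tz [-0.0085 -0.0001 -0.0013] turn 0.0008
```

```bash
python3 -m creep '[{"tx":0,"ty":0,"tz":0,"turn":0,"fingers":50},{"tx":0,"ty":0,"tz":0,"turn":0,"fingers":50},{"tx":0,"ty":0,"tz":0,"turn":0,"fingers":60},{"tx":0,"ty":0,"tz":0,"turn":0,"fingers":64},{"tx":0,"ty":0,"tz":0,"turn":0,"fingers":70},{"tx":0,"ty":0,"tz":0,"turn":0,"fingers":80},{"tx":0,"ty":0,"tz":0,"turn":0,"fingers":94},{"tx":0,"ty":0,"tz":0,"turn":0,"fingers":94},{"tx":0,"ty":0,"tz":0,"turn":0,"fingers":94}]' 3
python3 - <<'E'
from h import *
from cell import monitor, optics
go([461,-289.6,220],-91.4)
for n in ("wrist",):
    st=monitor.read_state(); c=optics.camera(n); cv2.imwrite(f"pics/{n}8.png",c["frame"][:,:,::-1]); pickle.dump((c,st),open(f"{n}8.pkl","wb"))
    if n=="wrist": prof(c,st)
E
```

```text
clock: 13.05
eef_pos: [461.2, -291.3, 79.0]
eef_rot: [-1.567, 0.001, -1.593]
wrist_force: [0.1, -0.0, -0.3]
finger_gap: 93.4
t 13.05 pos [ 461.2 -291.3   79. ] yaw -91.25 gap 93.4 F [ 0.09 -0.02 -0.34] j [-0.63  0.43  1.66  0.    1.05 -0.61]
  go tx,ty,tz [-0.0092 -0.7051  0.0015] turn 0.0008
(-5, 7507, 8.5, 70.4)
(1, 1795, -20.6, 99.6)
(7, 1740, -20.8, 99.7)
(13, 641, -20.7, 99.7)
```

View pics/wrist8.png

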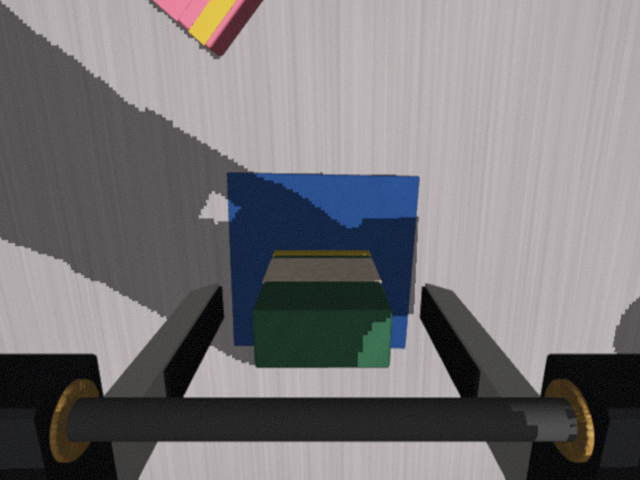

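The carton stands released and level, with its top at 99.7 mm, on the mat. I'll rise clear of it.

```bash
python3 -m creep '[{"tx":0,"ty":-0.1,"tz":0,"turn":0,"fingers":94},{"tx":0,"ty":-0.3,"tz":0,"turn":0,"fingers":94},{"tx":0,"ty":-0.5,"tz":0,"turn":0,"fingers":94},{"tx":0,"ty":-0.7,"tz":0,"turn":0,"fingers":94},{"tx":0,"ty":-0.75,"tz":0,"turn":0,"fingers":94},{"tx":0,"ty":-0.75,"tz":0,"turn":0,"fingers":94}]'
python3 - <<'E'
from h import *
from cell import monitor, optics
go([524,240,220],-23.8)
for n in ("scene","top"):
    st=monitor.read_state(); c=optics.camera(n); pickle.dump((c,st),open(f"{n}9.pkl","wb"))
    f=c["frame"][300:420,120:280] if n=="scene" else c["frame"][230:340,390:510]
    cv2.imwrite(f"pics/{n}9.png",cv2.resize(f[:,:,::-1],None,fx=4,fy=4))
E
```

```text
clock: 13.7
eef_pos: [461.0, -291.7, 230.2]
eef_rot: [-1.565, -0.001, -1.593]
wrist_force: [-0.0, -0.1, -0.3]
finger_gap: 93.9
t 13.7 pos [ 461.  -291.7  230.2] yaw -91.25 gap 93.9 F [-0.04 -0.1  -0.33] j [-0.63  0.27  1.5   0.    1.36 -0.61]
  go tx,ty,tz [-2.6648  0.0505  0.2567] turn -0.3747
```

View pics/scene9.png

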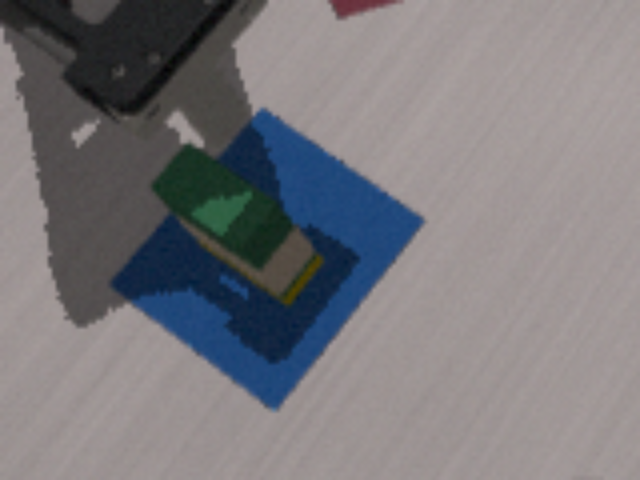

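The carton stands centred on the mat at crop (230,220). Next I'll go to the shutter.

```bash
python3 -m creep '[{"tx":-0.2,"ty":0,"tz":0.02,"turn":-0.04,"fingers":94},{"tx":-0.4,"ty":0,"tz":0.04,"turn":-0.08,"fingers":94},{"tx":-0.6,"ty":0,"tz":0.06,"turn":-0.12,"fingers":94},{"tx":-0.8,"ty":0,"tz":0.08,"turn":-0.16,"fingers":94},{"tx":-0.98,"ty":0,"tz":0.1,"turn":-0.2,"fingers":94},{"tx":-0.98,"ty":0,"tz":0.1,"turn":-0.2,"fingers":94}]'
python3 -c "
from h import *
go([524,240,220],-23.8)"
```

```text
clock: 14.4
eef_pos: [484.3, -92.4, 226.2]
eef_rot: [-1.569, 0.003, -0.957]
wrist_force: [0.3, -0.6, -0.7]
finger_gap: 94.4
t 14.4 pos [484.3 -92.4 226.2] yaw -54.82 gap 94.4 F [ 0.3  -0.62 -0.66] j [-0.26  0.16  1.65  0.    1.34 -0.88]
  go tx,ty,tz [-1.2436  0.0361  1.1198] turn -0.1723
```

```bash
python3 -m creep '[{"tx":-0.16,"ty":0,"tz":0.14,"turn":-0.04,"fingers":94},{"tx":-0.32,"ty":0,"tz":0.28,"turn":-0.08,"fingers":94},{"tx":-0.48,"ty":0,"tz":0.43,"turn":-0.12,"fingers":94},{"tx":-0.62,"ty":0,"tz":0.56,"turn":-0.17,"fingers":94},{"tx":-0.62,"ty":0,"tz":0.56,"turn":-0.172,"fingers":94},{"tx":-0.62,"ty":0,"tz":0.56,"turn":-0.172,"fingers":94}]'
python3 - <<'E'
from h import *
from cell import monitor, optics
go([524,240,220],-23.8)
E
```

```text
clock: 15.0
eef_pos: [504.1, 73.3, 225.3]
eef_rot: [-1.569, 0.003, -0.417]
wrist_force: [-0.4, 0.1, -0.4]
finger_gap: 93.9
t 15.0 pos [504.1  73.3 225.3] yaw -23.9 gap 93.9 F [-0.39  0.09 -0.42] j [ 0.07  0.19  1.61  0.    1.34 -1.08]
  go tx,ty,tz [-0.2465  0.0285  0.8024] turn -0.0006
```

```bash
python3 -m creep '[{"tx":-0.06,"ty":0,"tz":0.2,"turn":0,"fingers":94},{"tx":-0.12,"ty":0,"tz":0.4,"turn":0,"fingers":94},{"tx":-0.18,"ty":0,"tz":0.6,"turn":0,"fingers":94},{"tx":-0.246,"ty":0,"tz":0.8,"turn":0,"fingers":94},{"tx":-0.246,"ty":0,"tz":0.8,"turn":0,"fingers":94},{"tx":-0.246,"ty":0,"tz":0.8,"turn":0,"fingers":94}]'
python3 - <<'E'
from h import *
from cell import monitor, optics
go([524,240,220],-23.8)
for n in ("wrist",):
    st=monitor.read_state(); c=optics.camera(n); cv2.imwrite(f"pics/{n}10.png",c["frame"][:,:,::-1]); pickle.dump((c,st),open(f"{n}10.pkl","wb"))
Hh=hsv(c);h,s,v=cv2.split(Hh); m=((h<8)|(h>172))&(s>150)
Z=np.zeros((480,640)); vv,uu=np.nonzero(c["range_z"]>0); Z[vv,uu]=cloud(c,np.ones((480,640),bool),st)[:,2]
t=m&(Z>138)&(Z<150); print(t.sum(),np.median(Z[t]))
X=plane(c,np.argwhere(t)[:,::-1],144,st)[:,:2].astype(np.float32); r=cv2.minAreaRect(X); print(r)
E
```

```text
clock: 15.6
eef_pos: [524.1, 238.4, 224.7]
eef_rot: [-1.571, 0.004, -0.419]
wrist_force: [0.5, -0.2, -0.5]
finger_gap: 94.4
t 15.6 pos [524.1 238.4 224.7] yaw -24.02 gap 94.4 F [ 0.48 -0.21 -0.53] j [ 0.36  0.35  1.42  0.    1.38 -0.79]
  go tx,ty,tz [-0.0035  0.0234  0.0072] turn -0.0012
1684 144.38214844082532
((523.9413452148438, 240.17013549804688), (13.157973289489746, 59.612857818603516), 66.45179748535156)
```

View pics/wrist10.png

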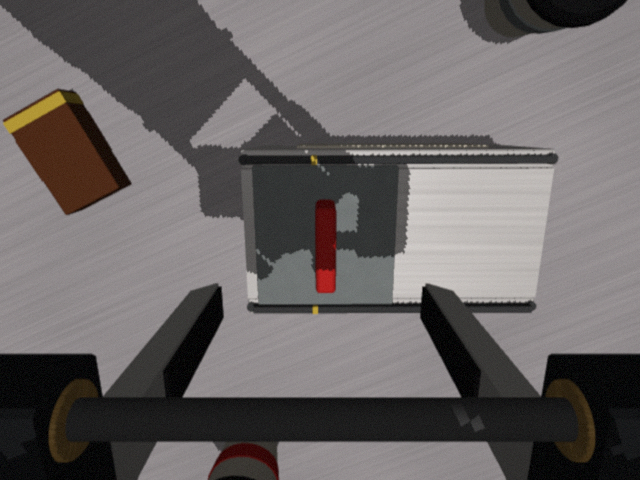

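The handle's top is at (325,245), and the yellow marks are at (314,160) and (315,310), with the box's +y to the right. I'll descend and grip across the bar's thickness.

```bash
python3 -m creep '[{"tx":-0.004,"ty":0.1,"tz":0.008,"turn":-0.002,"fingers":94},{"tx":-0.004,"ty":0.25,"tz":0.008,"turn":-0.002,"fingers":80},{"tx":-0.004,"ty":0.4,"tz":0.008,"turn":-0.002,"fingers":70},{"tx":-0.004,"ty":0.5,"tz":0.008,"turn":-0.002,"fingers":60},{"tx":-0.004,"ty":0.54,"tz":0.008,"turn":-0.002,"fingers":60},{"tx":-0.004,"ty":0.555,"tz":0.008,"turn":-0.002,"fingers":60},{"tx":-0.004,"ty":0.555,"tz":0.008,"turn":-0.002,"fingers":60}]' 30
python3 -c "
from h import *
go([523.9,240.2,113],-23.6)"
```

```text
clock: 16.35
eef_pos: [524.1, 239.2, 114.7]
eef_rot: [-1.57, 0.003, -0.415]
wrist_force: [0.1, -0.1, 0.6]
finger_gap: 60.1
t 16.35 pos [524.1 239.2 114.7] yaw -23.76 gap 60.1 F [ 0.14 -0.1   0.65] j [ 0.36  0.45  1.54  0.    1.16 -0.79]
  go tx,ty,tz [-0.0029  0.0086  0.0041] turn -0.0009
```

```bash
python3 -m creep '[{"tx":-0.002,"ty":0.005,"tz":0.004,"turn":0,"fingers":40},{"tx":-0.002,"ty":0.005,"tz":0.004,"turn":0,"fingers":20},{"tx":-0.002,"ty":0.005,"tz":0.004,"turn":0,"fingers":5},{"tx":-0.002,"ty":0.005,"tz":0.004,"turn":0,"fingers":5},{"tx":-0.002,"ty":0.005,"tz":0.004,"turn":0,"fingers":5},{"tx":-0.002,"ty":0.005,"tz":0.004,"turn":0,"fingers":5},{"tx":-0.002,"ty":0.005,"tz":0.004,"turn":0,"fingers":5},{"tx":-0.002,"ty":0.005,"tz":0.004,"turn":0,"fingers":5}]' 30
python3 - <<'E'
from h import *
from cell import monitor, optics
go([523.9,240.2,113],-23.6)
for n in ("wrist",):
    st=monitor.read_state(); c=optics.camera(n); cv2.imwrite(f"pics/{n}11.png",c["frame"][:,:,::-1]); pickle.dump((c,st),open(f"{n}11.pkl","wb"))
E
```

```text
clock: 17.15
eef_pos: [524.4, 241.0, 113.8]
eef_rot: [-1.568, 0.003, -0.415]
wrist_force: [4.3, 6.5, -3.5]
finger_gap: 13.8
t 17.15 pos [524.4 241.  113.8] yaw -23.75 gap 13.8 F [ 4.29  6.48 -3.46] j [ 0.37  0.45  1.54  0.    1.15 -0.79]
  go tx,ty,tz [-0.0007  0.0039 -0.0049] turn -0.0008
```

View pics/wrist11.png

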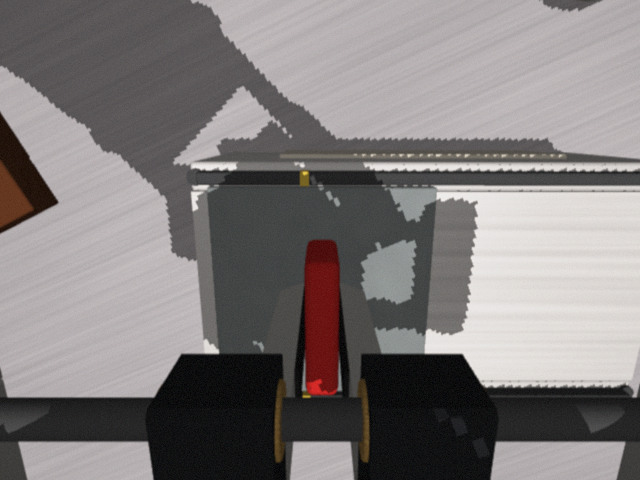

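The grip is on the bar (opening 13.8 mm), with the bar at (322,320). I'll draw it slowly to just short of half and measure.

```bash
python3 -m creep '[{"tx":0,"ty":0,"tz":0.02,"turn":0,"fingers":5},{"tx":0,"ty":0,"tz":0.04,"turn":0,"fingers":5},{"tx":0,"ty":0,"tz":0.06,"turn":0,"fingers":5},{"tx":0,"ty":0,"tz":0.08,"turn":0,"fingers":5},{"tx":0,"ty":0,"tz":0.1,"turn":0,"fingers":5},{"tx":0,"ty":0,"tz":0.12,"turn":0,"fingers":5},{"tx":0,"ty":0,"tz":0.14,"turn":0,"fingers":5},{"tx":0,"ty":0,"tz":0.16,"turn":0,"fingers":5},{"tx":0,"ty":0,"tz":0.18,"turn":0,"fingers":5},{"tx":0,"ty":0,"tz":0.195,"turn":0,"fingers":5},{"tx":0,"ty":0,"tz":0.2,"turn":0,"fingers":5},{"tx":0,"ty":0,"tz":0.2,"turn":0,"fingers":5}]' 30
cat >> h.py <<'E'
def snap(names,i):
    from cell import monitor, optics
    out=[]
    for n in names:
        st=monitor.read_state(); c=optics.camera(n); cv2.imwrite(f"pics/{n}{i}.png",c["frame"][:,:,::-1]); pickle.dump((c,st),open(f"{n}{i}.pkl","wb")); out.append((c,st))
    return out
B0=np.array([523.9,240.2]); BY=np.array([0.3995,0.9167])
def travel(st): return (np.array(st["eef_pos"])[:2]-B0)@BY
E
python3 - <<'E'
from h import *
go([523.9,240.2,113],-23.6)
o=snap(["wrist","scene"],12); print("tcp travel",travel(o[0][1]), "initial", (np.array([524.4,241.0])-B0)@BY)
cv2.imwrite("pics/scene12c.png",cv2.resize(o[1][0]["frame"][120:230,280:420,::-1],None,fx=5,fy=5))
E
```

```text
clock: 18.4
eef_pos: [540.5, 277.3, 113.8]
eef_rot: [-1.569, 0.003, -0.415]
wrist_force: [-2.5, -7.9, 3.4]
finger_gap: 13.8
t 18.4 pos [540.5 277.3 113.8] yaw -23.75 gap 13.8 F [-2.51 -7.88  3.45] j [ 0.41  0.51  1.45  0.    1.19 -0.75]
  go tx,ty,tz [-0.0011  0.0035 -0.2031] turn -0.0009
tcp travel 40.62021957521645 initial 0.9331100000000104
```

View pics/wrist12.png

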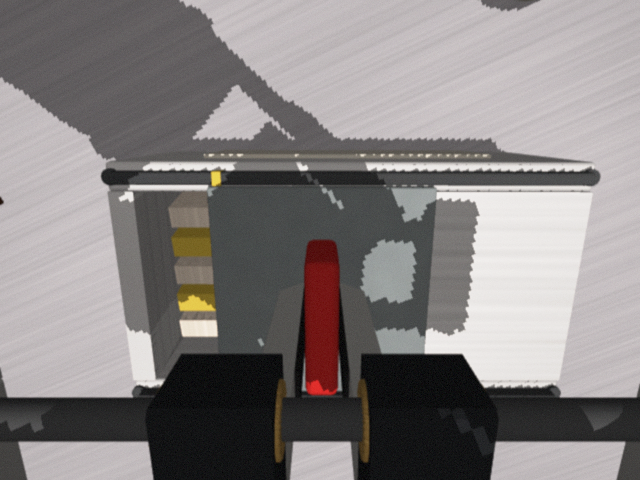

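View pics/scene12c.png

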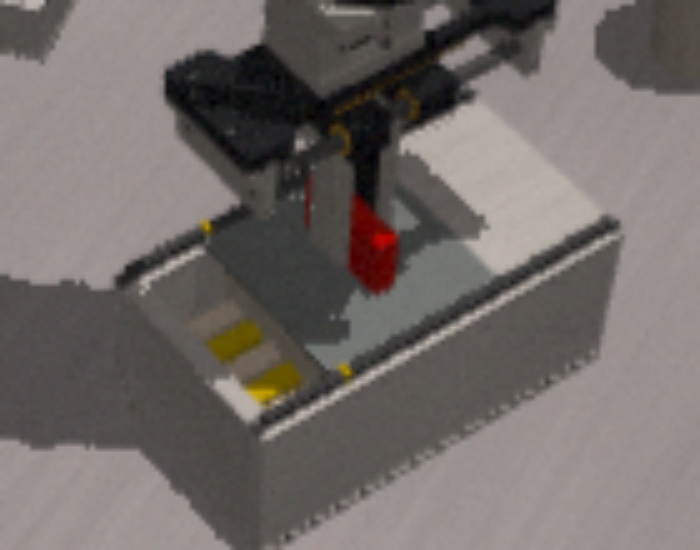

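The plate's edge is at about column 211 near the strip, and the mark centre is at about (216,178). I'll measure both in the box y direction.

```bash
cat >> h.py <<'E'
def gauge(c,st,dbg=False):
    h,s,v=cv2.split(hsv(c))
    m=((h>18)&(h<35)&(s>130)&(v>80)).astype(np.uint8); m[:165]=0; m[190:]=0
    ys,xs=np.nonzero(m); print("mark px",xs.min(),xs.max(),ys.min(),ys.max())
    M=plane(c,[((xs.min()+xs.max())/2,(ys.min()+ys.max())/2)],108,st)[0]
    # plate edge: depth step, z>103 against lower
    Z=np.zeros((480,640)); vv,uu=np.nonzero(c["range_z"]>0); Z[vv,uu]=cloud(c,np.ones((480,640),bool),st)[:,2]
    es=[]
    for r in range(200,320,8):
        row=Z[r]; k=250
        while k>100 and row[k]>101: k-=1
        es.append((k+0.5,r))
    E=plane(c,es,106,st); y=E[:,:2]@BY
    print("edges",[e[0] for e in es])
    print("mark y",M[:2]@BY-B0@BY,"edge y",np.round(np.median(y)-B0@BY,2),"edge-mark",np.round(np.median(y)-M[:2]@BY,2),"tcp travel",round(travel(st),2))
E
python3 - <<'E'
from h import *
c,st=pickle.load(open("wrist12.pkl","rb")); gauge(c,st)
E
```

```text
mark px 210 220 171 185
edges [236.5, 207.5, 208.5, 208.5, 209.5, 210.5, 210.5, 211.5, 211.5, 212.5, 213.5, 213.5, 249.5, 214.5, 215.5]
mark y -8.08287375152048 edge y -13.11 edge-mark -5.03 tcp travel 40.62
```

```bash
python3 -m creep '[{"tx":0,"ty":0,"tz":0.01,"turn":0,"fingers":5},{"tx":0,"ty":0,"tz":0.02,"turn":0,"fingers":5},{"tx":0,"ty":0,"tz":0.026,"turn":0,"fingers":5},{"tx":0,"ty":0,"tz":0.026,"turn":0,"fingers":5},{"tx":0,"ty":0,"tz":0.026,"turn":0,"fingers":5},{"tx":0,"ty":0,"tz":0.026,"turn":0,"fingers":5},{"tx":0,"ty":0,"tz":0.026,"turn":0,"fingers":5},{"tx":0,"ty":0,"tz":0.026,"turn":0,"fingers":5}]' 30
python3 - <<'E'
from h import *
go([523.9,240.2,113],-23.6)
o=snap(["wrist","scene","top"],13); gauge(*o[0]); print(o[2][1]["eef_pos"],travel(o[2][1]))
a=cv2.resize(o[1][0]["frame"][120:230,280:420,::-1],(560,440)); b=cv2.resize(o[1][0]["frame"][310:420,130:230,::-1],(400,440))
cv2.imwrite("pics/final13.png",cv2.resize(np.hstack([a,b]),(800,367)))
EOF=0
c=o[2][0]
c0=load("top0")
def lid(c,roi):
    Z=np.zeros((480,640)); vv,uu=np.nonzero(c["range_z"]>0); Z[vv,uu]=cloud(c,np.ones((480,640),bool))[:,2]
    m=(Z>85)&(Z<120); k=np.zeros_like(m); k[roi[2]:roi[3],roi[0]:roi[1]]=1; m&=k
    return np.round(plane(c,np.argwhere(m)[:,::-1],106)[:,:2].mean(0),1), m.sum()
for r in [(150,195,285,330),(305,345,170,212),(388,425,160,205),(450,490,175,215)]: print(lid(c0,r),lid(c,r))
print("carton top",lid(c,(425,475,265,315)))
E
```

```text
clock: 19.3
eef_pos: [542.4, 281.6, 113.8]
eef_rot: [-1.571, 0.004, -0.415]
wrist_force: [-5.7, -7.4, 3.1]
finger_gap: 13.8
t 19.3 pos [542.4 281.6 113.8] yaw -23.77 gap 13.8 F [-5.68 -7.41  3.08] j [ 0.42  0.52  1.43  0.    1.19 -0.74]
  go tx,ty,tz [-0.0011  0.0039 -0.2267] turn -0.0009
mark px 200 210 171 185
edges [207.5, 207.5, 208.5, 209.5, 209.5, 210.5, 210.5, 211.5, 212.5, 212.5, 213.5, 213.5, 214.5, 218.5, 215.5]
mark y -7.902462014804257 edge y -8.35 edge-mark -0.45 tcp travel 45.34
[542.37128881 281.62149347 113.78638843] 45.350362939697625
(array([422.7, 469.1]), np.int64(772)) (array([422.7, 469.2]), np.int64(772))
(array([737.8,  55.4]), np.int64(669)) (array([737.8,  55.4]), np.int64(668))
(array([ 759.3, -175.2]), np.int64(662)) (array([ 759.3, -175.2]), np.int64(665))
(array([ 715.8, -346.6]), np.int64(686)) (array([ 715.8, -346.5]), np.int64(687))
carton top (array([ 461.6, -295.8]), np.int64(272))
```

View pics/final13.png

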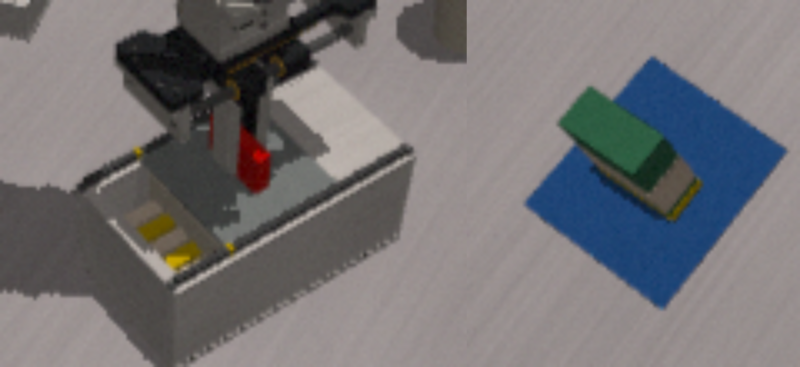

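View pics/top13.png

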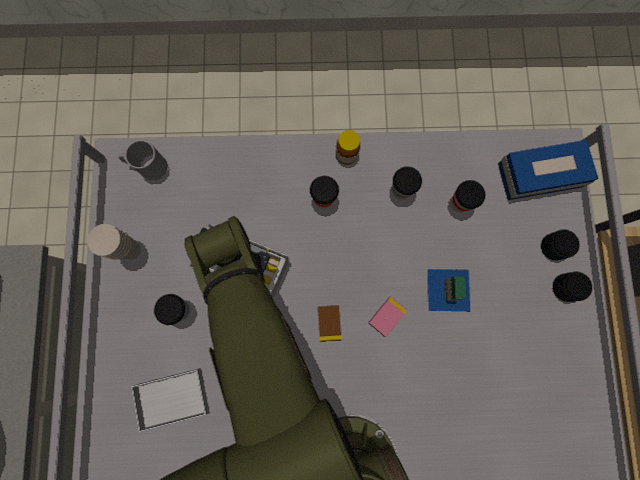

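The plate edge is 0.45 mm short of the marks, so the travel is about 44.5 mm. The cups are unmoved and the carton stands on the mat. Handing in.

```bash
python3 -c "
from cell import manip
print(manip.sign_off())"
```

```text
the job is handed in; nothing more can be done
None
```

The job is done and handed in at about 19.5 s on the clock. The green carton stands released on the mat, and the gripper is holding the shutter half open.

- **Carton:** I gripped it lightly at one end and let it pivot upright under its own weight. A push along the table took it the rest of the way. It stands on a 60 x 28 mm end. After release its top was level at 99.7 mm. The last top view put it 3 to 5 mm from the two estimates of the mat centre, but that view included part of the carton's side.
- **Shutter:** I drew it to about 44.5 mm of travel with a 30 N grip. The plate edge measured 0.45 mm short of the yellow marks, and only the sachet compartment was uncovered. The arm's own position read 44.4 mm from where it gripped, or 45.3 mm from where the cameras put the shut handle; neither is well past half.
- **Cups:** the lids of the four cups I took as the bystanders were within 0.1 mm of where they started.

The first push along the table slid the carton and left it at 57°, so I repeated the push twice more. No final check failed.

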